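Stack the kitchen storage pots on the cork mat

ROBOT

A 6-joint arm with a two-finger parallel gripper is mounted at the origin on the work surface. World frame = base frame: x ahead of the robot, y to its left, z up, the work surface at z = 0. Lengths are in m, angles in rad, forces in N, time in s.
With the tool pointing down it reaches from about 0.4 to 0.825 m from the base axis. Payload 7 kg.
Tool frame: the origin (TCP) lies on the centre line of the jaws, within the pads' length; the fingertips stand tip_reach ahead of it and the grasp point (between the pads) is the TCP (tip_reach is the distance from the TCP to the fingertips, in m); z points along the fingers, y is the line along which they close (so a half turn about z gives the same grasp; the last joint's range is limited). The gripper opens to 88 mm and grips with 3 to 60 N. Pads are 19 mm wide; open, the fingers measure 130 mm over their backs; the gripper's body (78 mm by 193 mm) begins 47 mm behind the grasp point.
Start: joints at [1.589, 0.359, 0.012, 0, -1.224, -0.288], TCP at [0.18, 0.651, 0.246] pointing down, gripper open.
Joint ranges: [-3.07, 3.07], [-1.43, 2.12], [-1.02, 1.25], [-3.03, 1.67], [-3.05, -0], [-3.03, 3.03]. Speed limits (rad/s): [2.39, 2.39, 3.01, 3.14, 3.14, 3.14].

INTERFACE

Orientations are given as [roll, pitch, yaw] about the fixed x, y, z axes, in that order (R = Rz(yaw) Ry(pitch) Rx(roll)).
In Python, from station import get_state, grab_frame, calibration, job_done, find_in, mark_of, tip_reach gives the robot as it stands.
- The arm moves only by the shell command python3 -m handwheel 'ROWS' [OPENING] [FORCE]. ROWS is JSON, a list of rows, each an object with "delta_pos": the shift along the world's x, y, z in units of 30 mm (1.0 is 30 mm), a list of three; "dr": the turn, a rotation vector about the world's x, y, z in degrees, a list of three. In form: [{"delta_pos": [tx, ty, tz], "dr": [rx, ry, rz]}, ...]. A call has 1 to 10 rows; each row shifts and turns the commanded pose from where the row before left it; what a row does not reach is not made up. A row lasts 1/10 s, in which the tool goes at most 50 mm and 8.59 degrees, less where a joint would pass 70% of its speed; a pose out of reach is approached as far as the arm can. A call is refused whole if a number of a shift passes 1 or a number of a turn 8.59, either way. A call with a gripper value outside its range is refused whole. OPENING is the closure, from -1 (fully open) to 1 (shut), set as the call begins (- or left out, the last holds). The fingers move at their own pace and stop on an object; FORCE is the grip in N (left out, the last holds). Time passes only in rows, so rows that do not move let the fingers close. It gives the time, the measured TCP pose, the force, the opening and the grip force at its end, in the units of the state.
- get_state(): the state, without advancing time (a new reading comes with each control period).
- grab_frame(name): name is "side" or "top"; returns the picture (384x512x3 uint8, red, green, blue); there is no depth.
- calibration(name): a dict with "fx", "fy", "cx", "cy" (pixels), "extrinsics" (4x4, takes a point from world to camera coordinates). Camera axes: x right, y down, z forward; pixel columns grow to the right and rows downward; lengths in m; the calibration is good to about 2 mm. A picture is of the moment at which its call begins. calibration takes no time and is no camera call.
- job_done(): hands the job in; it is judged then, once.
Trained networks look in the newest picture that a camera, given by its name, has taken for a name from the list of things; names that differ only in an ending like _2 or _b are one class to them, and where a whole thing is asked for, a point or a joint stands for the part that bears it (a point fixed in the world has none). Each returns a list of dicts, best first, with "conf" (0 to 1); they miss things now and then, are a little off and sometimes report something else, mostly with a low value. They report only what shows in the picture. A call takes as long as a camera call. They do not tell look-alikes from the thing itself.
- find_in(camera, query): "location" ([column, row] in pixels, amid what is visible of it).
- mark_of(camera, query): "location" ([column, row] in pixels: a listed point, or the origin of a listed thing).
The state is a dict: "t": time; "q": joint angles; "qd": joint speeds; "joint_efforts": joint torques, N m; "eef_pos": TCP position; "ee_rot": TCP orientation; "force": force on the tool from outside, world axes, zero at the start; "moment": the same for the moment, N m; "width": finger opening in m; "gripper_force": force on a finger pad.
Only numpy, scipy, OpenCV 4.12 (cv2) and the standard library are available. Lean on these libraries where they do the work, as an engineer would, in place of code of your own. Each camera call takes 0.05 s, during which the arm holds its last target. There are 200 camera calls.

TASK

Build the storage tower in the middle of the round cork mat, one piece at a time from the bottom up: the white pot first, the blue pot on it, the red pot on that, and the wooden lid on top, each upright with its foot fully seated in the mouth of the pot below. Let go of everything, and leave the mug, the pepper mill and the oil bottle standing where they are.

Things in the scene. Friction and masses are not known exactly. Their poses are not given: they have to be found in the camera images.
- white_pot: White round pot, open on top, loose, upright, 0.1 to 0.3 kg. Straight wall 60 mm outer diameter, 4 mm thick (mouth 52 mm), 70 mm high overall. Its lowest 8 mm is a tapered foot (38 mm across below, 44 mm above) that drops loosely into another pot's mouth until the wall rests on the rim, sunk 8 mm. Origin: centre of the foot's underside; z up its axis.
- blue_pot: Dark blue round pot, open on top, loose, upright, 0.1 to 0.3 kg. Straight wall 60 mm outer diameter, 4 mm thick (mouth 52 mm), 58 mm high overall. Its lowest 8 mm is a tapered foot (38 mm across below, 44 mm above) that drops loosely into another pot's mouth until the wall rests on the rim, sunk 8 mm. Origin: centre of the foot's underside; z up its axis.
- red_pot: Red round pot, open on top, loose, upright, 0.1 to 0.3 kg. Straight wall 60 mm outer diameter, 4 mm thick (mouth 52 mm), 46 mm high overall. Its lowest 8 mm is a tapered foot (38 mm across below, 44 mm above) that drops loosely into another pot's mouth until the wall rests on the rim, sunk 8 mm. Origin: centre of the foot's underside; z up its axis.
- wood_lid: Brown wooden lid, loose, upright, 0.05 to 0.1 kg, 44 mm high overall: tapered foot from 0 to 8 mm (38 mm across below, 44 mm above) that drops loosely into a pot's mouth, disc 60 mm in diameter from 8 to 18 mm (rests on the rim), dark cylindrical grip knob 24 mm in diameter from 18 to 44 mm. Origin: centre of the foot's underside; z up.
- cork_mat: Round light brown cork mat, 116 mm in diameter, 8 mm thick, fixed flat on the worktop. Origin: centre of its underside; its top is 8 mm above the origin.
- slate_mat: Square dark slate mat, 105 mm by 105 mm, 8 mm thick, fixed flat on the worktop; not used. Origin: centre of its underside, axes along its edges.
- mug: Pale green mug with a handle towards its +y, 82 mm in diameter, 85 mm high, loose; a bystander. Origin: centre of its underside.
- mill: Dark wooden turned pepper mill, 56 mm in diameter at the foot, 155 mm high, loose; a bystander. Origin: centre of its underside.
- oil_bottle: Green glass oil bottle with a black cap, 60 mm in diameter, 190 mm high, loose; a bystander. Origin: centre of its underside.
There are look-alikes about, which are no part of the job. Of the things that look like the red_pot, take the one that is nearest to the robot's base at the start.

How it is judged:
On the way, in this order (a step that is already met when the one before it is completed fails the run):
1. the white pot stands on the cork mat, let go (z of white_pot in the frame of cork_mat between 0.005 and 0.011 m and horizontal distance between white_pot and cork_mat below 0.02 m and angle between white_pot's own z axis and vertical below 0.12 rad and contact force between white_pot and the fingers below 0.3 N and linear speed of white_pot below 0.03 m/s), for 0.2 s.
2. the blue pot is seated in the white pot, let go (z of white_pot in the frame of cork_mat between 0.005 and 0.011 m and horizontal distance between white_pot and cork_mat below 0.02 m and angle between each of white_pot, blue_pot's own z axis and vertical below 0.12 rad and z of blue_pot in the frame of white_pot between 0.059 and 0.065 m and horizontal distance between blue_pot and white_pot below 0.009 m and contact force between blue_pot and the fingers below 0.3 N and linear speed of blue_pot below 0.03 m/s), for 0.2 s.
3. the red pot is seated in the blue pot, let go (z of white_pot in the frame of cork_mat between 0.005 and 0.011 m and horizontal distance between white_pot and cork_mat below 0.02 m and angle between each of white_pot, blue_pot, red_pot's own z axis and vertical below 0.12 rad and z of blue_pot in the frame of white_pot between 0.059 and 0.065 m and horizontal distance between blue_pot and white_pot below 0.009 m and z of red_pot in the frame of blue_pot between 0.047 and 0.053 m and horizontal distance between red_pot and blue_pot below 0.009 m and contact force between red_pot and the fingers below 0.3 N and linear speed of red_pot below 0.03 m/s), for 0.2 s.
4. the lid is seated in the red pot, let go (z of white_pot in the frame of cork_mat between 0.005 and 0.011 m and horizontal distance between white_pot and cork_mat below 0.02 m and angle between each of white_pot, blue_pot, red_pot, wood_lid's own z axis and vertical below 0.12 rad and z of blue_pot in the frame of white_pot between 0.059 and 0.065 m and horizontal distance between blue_pot and white_pot below 0.009 m and z of red_pot in the frame of blue_pot between 0.047 and 0.053 m and horizontal distance between red_pot and blue_pot below 0.009 m and z of wood_lid in the frame of red_pot between 0.035 and 0.041 m and horizontal distance between wood_lid and red_pot below 0.009 m and contact force between wood_lid and the fingers below 0.3 N and linear speed of wood_lid below 0.03 m/s), for 0.2 s.
At the end, for the whole second after the job is handed in: The white pot stands upright on the cork mat within 20 mm of its centre; blue in white, red in blue and the lid in red, each within 9 mm of the axis of the pot below, seated to 3 mm in height and upright to 0.12 rad; all released and at rest (z of white_pot in the frame of cork_mat between 0.005 and 0.011 m and horizontal distance between white_pot and cork_mat below 0.02 m and angle between each of white_pot, blue_pot, red_pot, wood_lid's own z axis and vertical below 0.12 rad and z of blue_pot in the frame of white_pot between 0.059 and 0.065 m and horizontal distance between blue_pot and white_pot below 0.009 m and z of red_pot in the frame of blue_pot between 0.047 and 0.053 m and horizontal distance between red_pot and blue_pot below 0.009 m and z of wood_lid in the frame of red_pot between 0.035 and 0.041 m and horizontal distance between wood_lid and red_pot below 0.009 m and linear speed of each of white_pot, blue_pot, red_pot, wood_lid below 0.02 m/s and angular speed of each of white_pot, blue_pot, red_pot, wood_lid below 0.2 rad/s and contact force between each of white_pot, blue_pot, red_pot, wood_lid and the fingers below 0.3 N); the robot touches nothing.
It fails at once if the mug is shifted by more than 30 mm or tipped (distance of mug from where it was at the start of the episode above 0.03 m or angle between mug's own z axis and vertical above 0.3 rad).
It fails at once if the pepper mill is shifted by more than 30 mm or tipped (distance of mill from where it was at the start of the episode above 0.03 m or angle between mill's own z axis and vertical above 0.3 rad).
It fails at once if the oil bottle is shifted by more than 30 mm or tipped (distance of oil_bottle from where it was at the start of the episode above 0.03 m or angle between oil_bottle's own z axis and vertical above 0.3 rad).
It also fails if it takes over 115 s, if anything falls off the work surface, if the arm or the gripper's body presses on something with over 40 N, if the wrist force passes 120 N, or if a joint passes its speed limit or range.

## Working session

There is one attempt and no reset: what is moved stays moved. The work goes in short steps, Python scripts to look and compute and a shell command to move; the robot and the scene stay as the last step left them, time stands still between calls to the robot, and variables do not carry over. Pictures are saved under pics/ and viewed, at most 14 in all, crops included, and the job is handed in when it is done.

```bash
mkdir -p pics; cat > h.py <<'E'
import numpy as np, cv2
from station import *
def ray(c,px):
    K=calibration(c);E=np.array(K["extrinsics"]);R,t=E[:3,:3],E[:3,3]
    d=R.T@np.array([(px[0]-K["cx"])/K["fx"],(px[1]-K["cy"])/K["fy"],1]);return -R.T@t,d
def at_z(c,px,z):
    o,d=ray(c,px);return o+d*(z-o[2])/d[2]
def proj(c,p):
    K=calibration(c);q=np.array(K["extrinsics"])@np.append(p,1)
    return K["fx"]*q[0]/q[2]+K["cx"],K["fy"]*q[1]/q[2]+K["cy"]
def snap(c,n):
    f=grab_frame(c);cv2.imwrite(f"pics/{n}.png",f[:,:,::-1]);return f
E
python3 - <<'E'
from h import *
print({k:v for k,v in get_state().items() if k in("t","eef_pos","ee_rot","width","force")}, tip_reach)
for c in("top","side"):
    snap(c,c+"0"); print(c,"cam at",ray(c,(0,0))[0].round(3))
    for n in["white_pot","blue_pot","red_pot","wood_lid","cork_mat","slate_mat","mug","mill","oil_bottle"]:
        print(n,[(np.round(m["location"]).tolist(),round(m["conf"],2),at_z(c,m["location"],.008 if n=="cork_mat" and 0 else 0).round(3)[:2].tolist()) for m in mark_of(c,n)][:4])
E
```

```text
{'t': 0.0, 'eef_pos': array([0.1798097 , 0.65012093, 0.24461856]), 'ee_rot': array([ 3.13989634e+00, -1.22219066e-04, -2.69939837e-01]), 'force': array([0.55241136, 0.33410213, 0.20299467]), 'width': 0.08788300403594757} 0.019
top cam at [0.344 0.    1.519]
white_pot [([183.0, 246.0], 0.6, [0.452, 0.218])]
blue_pot [([187.0, 188.0], 0.74, [0.63, 0.207]), ([317.0, 191.0], 0.36, [0.614, -0.197])]
red_pot [([243.0, 156.0], 0.79, [0.73, 0.031]), ([246.0, 186.0], 0.69, [0.634, 0.023]), ([279.0, 159.0], 0.55, [0.72, -0.083])]
wood_lid [([318.0, 190.0], 0.53, [0.618, -0.199])]
cork_mat [([262.0, 251.0], 0.89, [0.432, -0.023])]
slate_mat [([325.0, 248.0], 0.59, [0.438, -0.214])]
mug [([119.0, 248.0], 0.79, [0.448, 0.413]), ([319.0, 190.0], 0.6, [0.617, -0.205])]
mill [([126.0, 195.0], 0.67, [0.612, 0.396])]
oil_bottle [([388.0, 193.0], 0.82, [0.605, -0.417]), ([190.0, 191.0], 0.68, [0.621, 0.198])]
side cam at [ 0.375 -0.802  0.488]
white_pot [([197.0, 167.0], 0.81, [0.452, 0.215])]
blue_pot [([250.0, 165.0], 0.61, [0.615, 0.186])]
red_pot [([270.0, 187.0], 0.74, [0.632, 0.032]), ([315.0, 206.0], 0.66, [0.714, -0.097]), ([308.0, 181.0], 0.63, [0.745, 0.032])]
wood_lid [([294.0, 237.0], 0.74, [0.618, -0.201])]
cork_mat [([208.0, 205.0], 0.73, [0.454, -0.014])]
slate_mat []
mug [([191.0, 144.0], 0.81, [0.457, 0.41])]
mill [([235.0, 138.0], 0.59, [0.615, 0.415])]
oil_bottle [([332.0, 308.0], 0.81, [0.609, -0.41])]
```

View pics/top0.png

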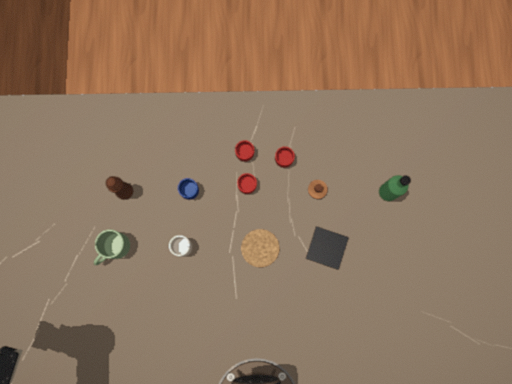

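View pics/side0.png

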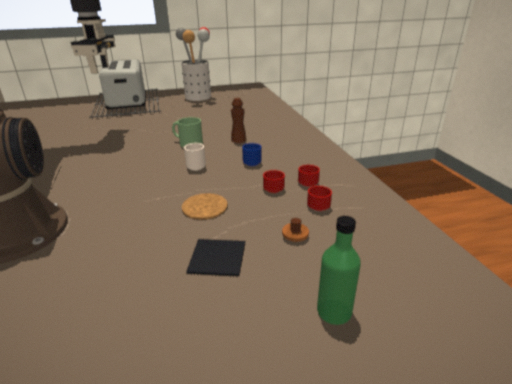

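The top view shows three red pots. The one nearest the base is at (247,184). White is at (180,246), blue at (189,189), the lid at (318,190), and cork at (260,248). The side view agrees. Next I refine by colour.

```bash
cat >> h.py <<'E'
# hsv ranges, area of whole-blob (rim + interior) centre
HSV={"red_pot":[((0,150,40),(6,255,255)),((174,150,40),(180,255,255))],"blue_pot":[((105,120,30),(130,255,255))],
"wood_lid":[((5,120,60),(20,255,255))],"cork_mat":[((8,60,120),(25,190,255))],"white_pot":[((0,0,165),(180,45,255))]}
def blobs(c,f,n,seed,r=28):
    h=cv2.cvtColor(f,cv2.COLOR_RGB2HSV);m=sum(cv2.inRange(h,*x) for x in HSV[n]);k=np.zeros_like(m);cv2.circle(k,tuple(int(v) for v in seed),r,255,-1);m&=k
    cs=[x for x in cv2.findContours(m,cv2.RETR_EXTERNAL,cv2.CHAIN_APPROX_NONE)[0] if len(x)>8]
    return [(cv2.minEnclosingCircle(x),cv2.boundingRect(x)) for x in sorted(cs,key=len)[::-1]]
E
python3 - <<'E'
from h import *
f=grab_frame("top")
for n,s,z in[("white_pot",(180,246),.07),("blue_pot",(189,189),.058),("red_pot",(247,184),.046),("wood_lid",(318,190),.018),("cork_mat",(260,248),.008)]:
    for (c,r),b in blobs("top",f,n,s,28 if n=="cork_mat" else 17)[:2]:
        print(n,np.round(c,1),round(r,1),b,at_z("top",c,z).round(4)[:2])
img=cv2.resize(f[130:280,90:340],None,fx=3.2,fy=3.2,interpolation=cv2.INTER_CUBIC);cv2.imwrite("pics/c0.png",img[:,:,::-1])
E
```

```text
white_pot [178.7 245.1] 10.9 (168, 235, 22, 22) [0.4496 0.2197]
blue_pot [187.5 189. ] 10.3 (179, 179, 19, 20) [0.6173 0.1968]
red_pot [246.6 183.3] 10.0 (238, 174, 19, 20) [0.634  0.0201]
wood_lid [317. 189.] 9.5 (308, 180, 19, 19) [ 0.618  -0.1954]
cork_mat [260. 248.] 28.0 (232, 220, 57, 57) [ 0.4412 -0.0173]
```

View pics/c0.png

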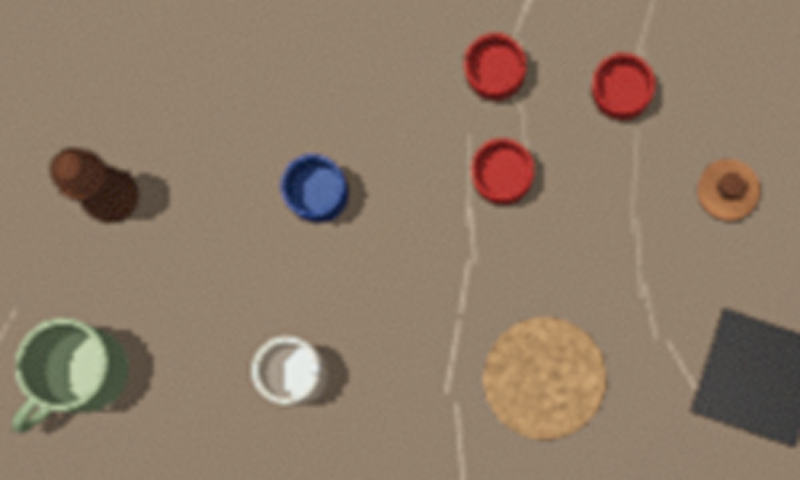

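The crop matches the blob centres to about 0.5 px: white rim (179,245), blue (188,188.5), red (247,183), lid (317,189), cork (260,248). I'll move above the white pot.

```bash
python3 -m handwheel '[{"delta_pos":[0.5,-0.8,0],"dr":[0,0,5.2]},{"delta_pos":[0.5,-0.8,0],"dr":[0,0,5.2]},{"delta_pos":[0.5,-0.8,0],"dr":[0,0,5.1]},{"delta_pos":[0.5,-0.8,0],"dr":[0,0,0]},{"delta_pos":[0.5,-0.8,0],"dr":[0,0,0]},{"delta_pos":[0.5,-0.8,0],"dr":[0,0,0]},{"delta_pos":[0.5,-0.8,0],"dr":[0,0,0]},{"delta_pos":[0.5,-0.8,0],"dr":[0,0,0]},{"delta_pos":[0.5,-0.8,0],"dr":[0,0,0]}]' -1
python3 -m handwheel '[{"delta_pos":[0.5,-0.8,0],"dr":[0,0,0]},{"delta_pos":[0.5,-0.8,0],"dr":[0,0,0]},{"delta_pos":[0.5,-0.8,0],"dr":[0,0,0]},{"delta_pos":[0.5,-0.8,0],"dr":[0,0,0]},{"delta_pos":[0.5,-0.8,0],"dr":[0,0,0]},{"delta_pos":[0.5,-0.8,0],"dr":[0,0,0]},{"delta_pos":[0.5,-0.8,0],"dr":[0,0,0]},{"delta_pos":[0.5,-0.8,0],"dr":[0,0,0]},{"delta_pos":[0.5,-0.8,0],"dr":[0,0,0]},{"delta_pos":[0,0,0],"dr":[0,0,0]}]'
```

```text
t: 1.95
eef_pos: [0.3154, 0.4336, 0.2458]
ee_rot: [-3.141, -0.0, 0.001]
force: [0.3, 0.0, 0.4]
width: 0.0874
gripper_force: 0.0
t: 2.95
eef_pos: [0.4509, 0.2164, 0.2457]
ee_rot: [3.141, -0.0, -0.002]
force: [-0.7, 0.8, 0.1]
width: 0.0876
gripper_force: 0.0
```

```bash
python3 -m handwheel '[{"delta_pos":[0,0,-0.8],"dr":[0,0,0]},{"delta_pos":[0,0,-0.8],"dr":[0,0,0]},{"delta_pos":[0,0,-0.8],"dr":[0,0,0]},{"delta_pos":[0,0,-0.8],"dr":[0,0,0]},{"delta_pos":[0,0,-0.8],"dr":[0,0,0]},{"delta_pos":[0,0,-0.5],"dr":[0,0,0]},{"delta_pos":[0,0,0],"dr":[0,0,0]}]'
python3 - <<'E'
from h import *
f=grab_frame("side");cv2.imwrite("pics/s1.png",cv2.resize(f[90:200,140:280],None,fx=5,fy=5)[:,:,::-1])
p=get_state()["eef_pos"];print(proj("side",p-[0,0,.019]),proj("side",[p[0],p[1],.07]))
E
```

```text
t: 3.65
eef_pos: [0.4487, 0.2179, 0.1087]
ee_rot: [3.139, 0.003, 0.001]
force: [-0.2, 0.9, 1.3]
width: 0.0873
gripper_force: 0.0
(np.float64(192.50624211621553), np.float64(139.3026402903238)) (np.float64(193.22683215617872), np.float64(145.90275659087473))
```

View pics/s1.png

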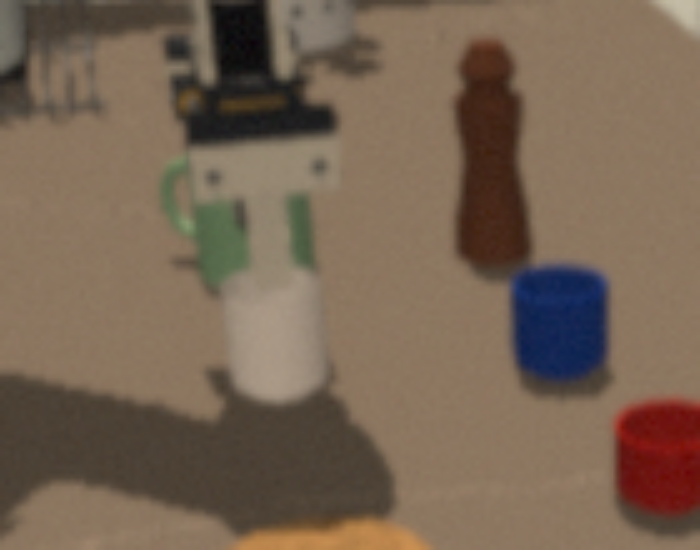

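The side crop shows the finger at column 194 and the white pot's axis at about 194.6, so the pot is about 3 mm further in +x. I'll correct, descend and grip.

```bash
python3 -m handwheel '[{"delta_pos":[0.1,0,-0.5],"dr":[0,0,0]},{"delta_pos":[0,0,-0.5],"dr":[0,0,0]},{"delta_pos":[0,0,-0.5],"dr":[0,0,0]},{"delta_pos":[0,0,-0.4],"dr":[0,0,0]},{"delta_pos":[0,0,-0.2],"dr":[0,0,0]},{"delta_pos":[0,0,0],"dr":[0,0,0]}]'
python3 -m handwheel '[{"delta_pos":[0,0,0],"dr":[0,0,0]},{"delta_pos":[0,0,0],"dr":[0,0,0]},{"delta_pos":[0,0,0],"dr":[0,0,0]},{"delta_pos":[0,0,0],"dr":[0,0,0]},{"delta_pos":[0,0,0],"dr":[0,0,0]},{"delta_pos":[0,0,0],"dr":[0,0,0]},{"delta_pos":[0,0,0],"dr":[0,0,0]},{"delta_pos":[0,0,0],"dr":[0,0,0]}]' 1 15
```

```text
t: 4.3
eef_pos: [0.4529, 0.2185, 0.0474]
ee_rot: [3.141, 0.0, 0.001]
force: [-0.6, 0.6, 0.0]
width: 0.0876
gripper_force: 0.0
t: 5.1
eef_pos: [0.4531, 0.2187, 0.0479]
ee_rot: [-3.141, -0.0, 0.001]
force: [-1.5, -0.3, 5.3]
width: 0.061
gripper_force: 15.0
```

```bash
python3 -m handwheel '[{"delta_pos":[0,0,0.4],"dr":[0,0,0]},{"delta_pos":[0,0,0.8],"dr":[0,0,0]},{"delta_pos":[0,0,0.8],"dr":[0,0,0]},{"delta_pos":[0,-0.35,0],"dr":[0,0,0]},{"delta_pos":[-0.1,-0.75,0],"dr":[0,0,0]},{"delta_pos":[-0.1,-0.75,0],"dr":[0,0,0]},{"delta_pos":[-0.1,-0.75,0],"dr":[0,0,0]},{"delta_pos":[-0.06,-0.75,0],"dr":[0,0,0]},{"delta_pos":[0,-0.75,0],"dr":[0,0,0]},{"delta_pos":[0,-0.75,0],"dr":[0,0,0]}]'
python3 -m handwheel '[{"delta_pos":[0,-0.75,0],"dr":[0,0,0]},{"delta_pos":[0,-0.75,0],"dr":[0,0,0]},{"delta_pos":[0,-0.75,0],"dr":[0,0,0]},{"delta_pos":[0,-0.75,0],"dr":[0,0,0]},{"delta_pos":[0,0,0],"dr":[0,0,0]},{"delta_pos":[0,0,-0.6],"dr":[0,0,0]},{"delta_pos":[0,0,-0.5],"dr":[0,0,0]},{"delta_pos":[0,0,-0.3],"dr":[0,0,0]},{"delta_pos":[0,0,0],"dr":[0,0,0]},{"delta_pos":[0,0,0],"dr":[0,0,0]}]'
python3 - <<'E'
from h import *
for c in("top","side"):
    f=snap(c,c+"2");print(mark_of(c,"white_pot")[:2],mark_of(c,"cork_mat")[:1], proj(c,[.4415,-.017,.008]),proj(c,get_state()["eef_pos"]))
f=grab_frame("side");cv2.imwrite("pics/s2.png",cv2.resize(f[100:260,130:290],None,fx=3.7,fy=3.7)[:,:,::-1])
E
```

```text
t: 6.1
eef_pos: [0.4405, 0.0707, 0.1064]
ee_rot: [3.141, 0.002, 0.0]
force: [0.9, 0.5, -2.4]
width: 0.0607
gripper_force: 15.0
t: 7.1
eef_pos: [0.4419, -0.017, 0.0655]
ee_rot: [3.141, 0.001, 0.001]
force: [0.2, -0.3, -2.2]
width: 0.0608
gripper_force: 15.0
[{'location': [115.7, 247.2], 'conf': 0.6}] [{'location': [261.8, 250.6], 'conf': 0.56}] (np.float64(259.90966052474374), np.float64(247.89954099293686)) (np.float64(260.0168878399387), np.float64(246.26561914138992))
[{'location': [203.7, 199.4], 'conf': 0.72}, {'location': [270.3, 187.4], 'conf': 0.44}] [{'location': [202.6, 208.3], 'conf': 0.87}] (np.float64(203.24295724141513), np.float64(203.70988400769866)) (np.float64(201.52403890916182), np.float64(183.52323346019799))
```

View pics/s2.png

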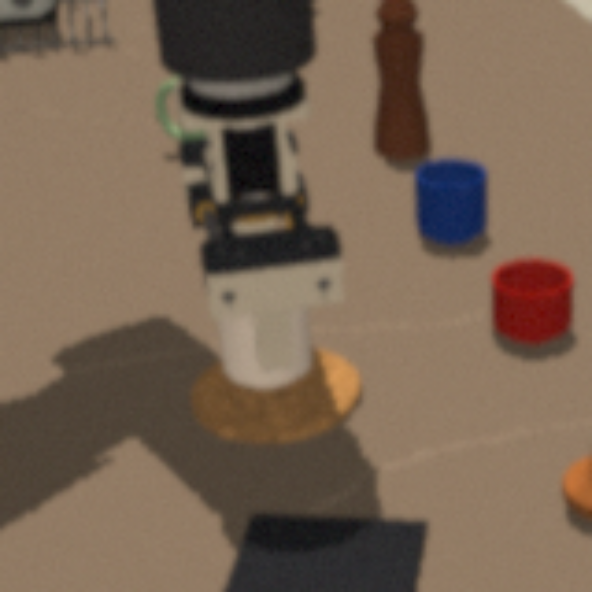

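The pot hovers about 10 mm over the mat, roughly central (pot column 268, mat centre 276 in the crop). I'll lower it, release and rise.

```bash
python3 -m handwheel '[{"delta_pos":[0.1,0,-0.12],"dr":[0,0,0]},{"delta_pos":[0,0,-0.12],"dr":[0,0,0]},{"delta_pos":[0,0,-0.08],"dr":[0,0,0]},{"delta_pos":[0,0,0],"dr":[0,0,0]},{"delta_pos":[0,0,0],"dr":[0,0,0]}]'
python3 -m handwheel '[{"delta_pos":[0,0,0],"dr":[0,0,0]},{"delta_pos":[0,0,0],"dr":[0,0,0]},{"delta_pos":[0,0,0],"dr":[0,0,0]},{"delta_pos":[0,0,0],"dr":[0,0,0]},{"delta_pos":[0,0,0],"dr":[0,0,0]},{"delta_pos":[0,0,0],"dr":[0,0,0]},{"delta_pos":[0,0,0],"dr":[0,0,0]}]' -1
python3 -m handwheel '[{"delta_pos":[0,0,0.4],"dr":[0,0,0]},{"delta_pos":[0,0,0.8],"dr":[0,0,0]},{"delta_pos":[0,0,0.9],"dr":[0,0,0]},{"delta_pos":[0,0,0.9],"dr":[0,0,0]},{"delta_pos":[0,0,0.9],"dr":[0,0,0]},{"delta_pos":[0.5,0.65,0],"dr":[0,0,0]},{"delta_pos":[0.6,0.7,0],"dr":[0,0,0]},{"delta_pos":[0.6,0.7,0],"dr":[0,0,0]},{"delta_pos":[0.6,0.7,0],"dr":[0,0,0]},{"delta_pos":[0.6,0.7,0],"dr":[0,0,0]}]'
python3 -m handwheel '[{"delta_pos":[0.6,0.75,0],"dr":[0,0,0]},{"delta_pos":[0.6,0.7,0],"dr":[0,0,0]},{"delta_pos":[0.6,0.75,0],"dr":[0,0,0]},{"delta_pos":[0.6,0.75,0],"dr":[0,0,0]},{"delta_pos":[0.55,0.7,0],"dr":[0,0,0]},{"delta_pos":[0,0,0],"dr":[0,0,0]},{"delta_pos":[0,0,0],"dr":[0,0,0]}]'
python3 - <<'E'
from h import *
f=grab_frame("side");cv2.imwrite("pics/s3.png",cv2.resize(f[80:240,150:310],None,fx=3.7,fy=3.7)[:,:,::-1])
print(proj("side",[.4445,-.017,.078]),proj("side",[.6175,.196,.058]))
f=grab_frame("top")
for b in blobs("top",f,"white_pot",(260,246),16):print(b,at_z("top",b[0][0],.078))
E
```

```text
t: 7.95
eef_pos: [0.4451, -0.017, 0.0558]
ee_rot: [3.141, 0.0, 0.001]
force: [0.5, -0.4, -1.4]
width: 0.0608
gripper_force: 15.0
t: 8.65
eef_pos: [0.4451, -0.017, 0.056]
ee_rot: [-3.142, -0.0, 0.001]
force: [0.1, -0.0, -0.3]
width: 0.0874
gripper_force: 0.0
t: 9.65
eef_pos: [0.5327, 0.0878, 0.1724]
ee_rot: [3.141, 0.001, 0.001]
force: [-0.4, -0.6, 0.6]
width: 0.088
gripper_force: 0.0
t: 10.35
eef_pos: [0.6203, 0.1965, 0.1716]
ee_rot: [3.141, 0.002, 0.001]
force: [0.3, -0.6, 0.2]
width: 0.088
gripper_force: 0.0
(np.float64(201.95510494765932), np.float64(179.12668251856917)) (np.float64(249.4818756420696), np.float64(146.00468507673003))
(((259.5869445800781, 246.5869598388672), 10.729689598083496), (250, 236, 21, 22)) [ 0.44079346 -0.01533525  0.078     ]
```

View pics/s3.png

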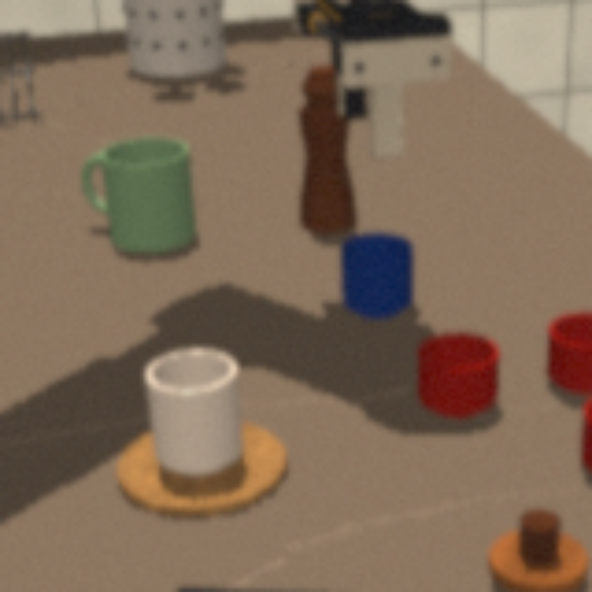

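White stands centred on the mat, with its rim centre at about (202,179.6), matching (0.4445,−0.018). The blue rim is at column 251.6, so x≈0.6225. I'll grasp blue.

```bash
python3 -m handwheel '[{"delta_pos":[0.08,0,-0.8],"dr":[0,0,0]},{"delta_pos":[0,0,-0.8],"dr":[0,0,0]},{"delta_pos":[0,0,-0.8],"dr":[0,0,0]},{"delta_pos":[0,0,-0.8],"dr":[0,0,0]},{"delta_pos":[0,0,-0.7],"dr":[0,0,0]},{"delta_pos":[0,0,-0.4],"dr":[0,0,0]},{"delta_pos":[0,0,-0.2],"dr":[0,0,0]},{"delta_pos":[0,0,0],"dr":[0,0,0]}]'
python3 -m handwheel '[{"delta_pos":[0,0,0],"dr":[0,0,0]},{"delta_pos":[0,0,0],"dr":[0,0,0]},{"delta_pos":[0,0,0],"dr":[0,0,0]},{"delta_pos":[0,0,0],"dr":[0,0,0]},{"delta_pos":[0,0,0],"dr":[0,0,0]},{"delta_pos":[0,0,0],"dr":[0,0,0]},{"delta_pos":[0,0,0],"dr":[0,0,0]},{"delta_pos":[0,0,0],"dr":[0,0,0]}]' 1 15
```

```text
t: 11.25
eef_pos: [0.6228, 0.1957, 0.0378]
ee_rot: [3.141, 0.0, 0.001]
force: [0.1, 0.1, -0.7]
width: 0.0879
gripper_force: 0.0
t: 12.05
eef_pos: [0.6233, 0.1963, 0.0386]
ee_rot: [-3.141, -0.001, 0.001]
force: [-1.4, 0.5, 5.8]
width: 0.0604
gripper_force: 15.0
```

```bash
python3 -m handwheel '[{"delta_pos":[0,0,0.4],"dr":[0,0,0]},{"delta_pos":[0,0,0.8],"dr":[0,0,0]},{"delta_pos":[0,0,0.9],"dr":[0,0,0]},{"delta_pos":[0,0,0.9],"dr":[0,0,0]},{"delta_pos":[0,0,1],"dr":[0,0,0]},{"delta_pos":[-0.3,-0.36,1],"dr":[0,0,0]},{"delta_pos":[-0.5,-0.6,0],"dr":[0,0,0]},{"delta_pos":[-0.6,-0.71,0],"dr":[0,0,0]},{"delta_pos":[-0.6,-0.71,0],"dr":[0,0,0]},{"delta_pos":[-0.6,-0.71,0],"dr":[0,0,0]}]'
python3 -m handwheel '[{"delta_pos":[-0.6,-0.71,0],"dr":[0,0,0]},{"delta_pos":[-0.6,-0.71,0],"dr":[0,0,0]},{"delta_pos":[-0.6,-0.71,0],"dr":[0,0,0]},{"delta_pos":[-0.6,-0.71,0],"dr":[0,0,0]},{"delta_pos":[-0.5,-0.6,0],"dr":[0,0,0]},{"delta_pos":[-0.3,-0.36,0],"dr":[0,0,0]},{"delta_pos":[-0.15,-0.2,0],"dr":[0,0,0]},{"delta_pos":[0,0,-0.6],"dr":[0,0,0]},{"delta_pos":[0,0,-0.6],"dr":[0,0,0]},{"delta_pos":[0,0,0],"dr":[0,0,0]}]'
```

```text
t: 13.05
eef_pos: [0.5438, 0.1024, 0.188]
ee_rot: [3.142, 0.001, 0.001]
force: [0.1, -0.0, -1.3]
width: 0.0607
gripper_force: 15.0
t: 14.05
eef_pos: [0.4435, -0.0169, 0.1502]
ee_rot: [3.141, 0.004, 0.0]
force: [0.0, -0.7, -2.0]
width: 0.0607
gripper_force: 15.0
```

```bash
python3 -m handwheel '[{"delta_pos":[0,0,-0.5],"dr":[0,0,0]},{"delta_pos":[0,0,-0.5],"dr":[0,0,0]},{"delta_pos":[0,0,0],"dr":[0,0,0]},{"delta_pos":[0,0,0],"dr":[0,0,0]}]'
python3 - <<'E'
from h import *
f=grab_frame("side");cv2.imwrite("pics/s4.png",cv2.resize(f[130:230,150:250],None,fx=5.9,fy=5.9)[:,:,::-1])
E
```

```text
t: 14.45
eef_pos: [0.4452, -0.0164, 0.1226]
ee_rot: [3.141, -0.0, 0.001]
force: [-0.2, 0.8, -1.6]
width: 0.0602
gripper_force: 15.0
```

View pics/s4.png

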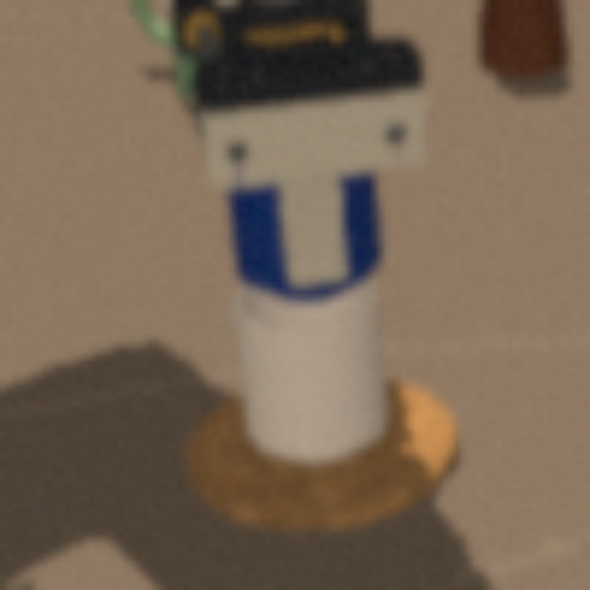

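Blue hangs right above white: blue's lower edges are at columns 239 to 380, white's upper edges at 238 to 380. I'll lower and release.

```bash
python3 -m handwheel '[{"delta_pos":[0,0,-0.15],"dr":[0,0,0]},{"delta_pos":[0,0,-0.15],"dr":[0,0,0]},{"delta_pos":[0,0,-0.12],"dr":[0,0,0]},{"delta_pos":[0,0,-0.05],"dr":[0,0,0]},{"delta_pos":[0,0,0],"dr":[0,0,0]},{"delta_pos":[0,0,0],"dr":[0,0,0]}]'
```

```text
t: 15.1
eef_pos: [0.445, -0.0166, 0.1085]
ee_rot: [3.141, -0.001, 0.001]
force: [-2.3, 0.7, 6.9]
width: 0.0604
gripper_force: 15.0
```

```bash
python3 -m handwheel '[{"delta_pos":[0,0,0],"dr":[0,0,0]},{"delta_pos":[0,0,0],"dr":[0,0,0]},{"delta_pos":[0,0,0],"dr":[0,0,0]},{"delta_pos":[0,0,0],"dr":[0,0,0]},{"delta_pos":[0,0,0],"dr":[0,0,0]},{"delta_pos":[0,0,0],"dr":[0,0,0]},{"delta_pos":[0,0,0],"dr":[0,0,0]}]' -1
python3 -m handwheel '[{"delta_pos":[0,0,0.4],"dr":[0,0,0]},{"delta_pos":[0,0,0.8],"dr":[0,0,0]},{"delta_pos":[0,0,0.9],"dr":[0,0,0]},{"delta_pos":[0,0,0.9],"dr":[0,0,0]},{"delta_pos":[0.4,0.1,0],"dr":[0,0,0]},{"delta_pos":[0.8,0.1,0],"dr":[0,0,0]},{"delta_pos":[0.8,0.2,0],"dr":[0,0,0]},{"delta_pos":[0.8,0.2,0],"dr":[0,0,0]},{"delta_pos":[0.8,0.2,0],"dr":[0,0,0]},{"delta_pos":[0.8,0.2,0],"dr":[0,0,0]}]'
python3 -m handwheel '[{"delta_pos":[0.8,0.1,0],"dr":[0,0,0]},{"delta_pos":[0.8,0.1,0],"dr":[0,0,0]},{"delta_pos":[0.4,0,0],"dr":[0,0,0]},{"delta_pos":[0,0,0],"dr":[0,0,0]},{"delta_pos":[0,0,0],"dr":[0,0,0]}]'
python3 - <<'E'
from h import *
f=grab_frame("side");cv2.imwrite("pics/s5.png",cv2.resize(f[110:230,170:330],None,fx=4.5,fy=4.5)[:,:,::-1])
print(proj("side",[.445,-.017,.128]),proj("side",[.637,.019,.046]))
E
```

```text
t: 15.8
eef_pos: [0.4445, -0.0166, 0.1078]
ee_rot: [-3.142, -0.0, 0.001]
force: [0.1, 0.4, 0.4]
width: 0.0876
gripper_force: 0.0
t: 16.8
eef_pos: [0.5775, 0.0136, 0.1969]
ee_rot: [3.141, 0.001, 0.001]
force: [1.4, 0.9, 0.2]
width: 0.0878
gripper_force: 0.0
t: 17.3
eef_pos: [0.6359, 0.0191, 0.197]
ee_rot: [3.141, 0.002, 0.0]
force: [-0.2, -0.2, -0.3]
width: 0.0874
gripper_force: 0.0
(np.float64(200.27847774971877), np.float64(160.43429828106994)) (np.float64(272.8552531352034), np.float64(173.9760064571321))
```

View pics/s5.png

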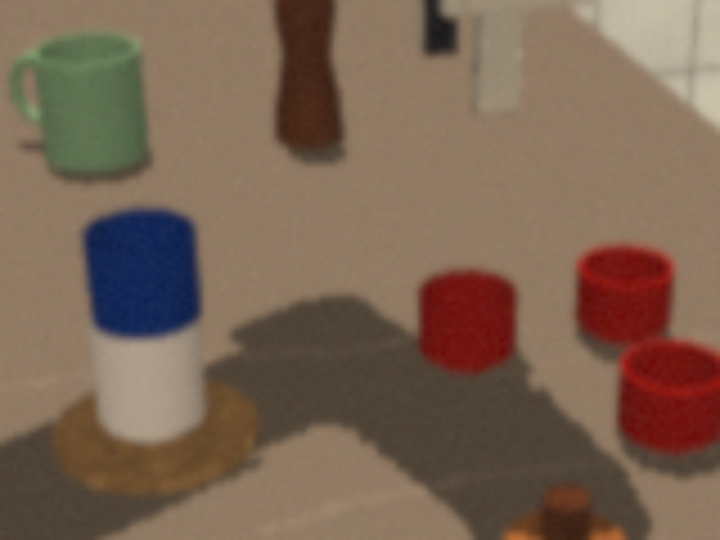

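Blue is seated upright (rim column 200.7, predicted 200.3). The target red rim is at 273.5, so x≈0.6385. I'll grasp red.

```bash
python3 -m handwheel '[{"delta_pos":[0.08,0,-0.8],"dr":[0,0,0]},{"delta_pos":[0,0,-0.9],"dr":[0,0,0]},{"delta_pos":[0,0,-0.9],"dr":[0,0,0]},{"delta_pos":[0,0,-0.9],"dr":[0,0,0]},{"delta_pos":[0,0,-0.8],"dr":[0,0,0]},{"delta_pos":[0,0,-0.7],"dr":[0,0,0]},{"delta_pos":[0,0,-0.4],"dr":[0,0,0]},{"delta_pos":[0,0,-0.2],"dr":[0,0,0]},{"delta_pos":[0,0,0],"dr":[0,0,0]}]'
python3 -m handwheel '[{"delta_pos":[0,0,0],"dr":[0,0,0]},{"delta_pos":[0,0,0],"dr":[0,0,0]},{"delta_pos":[0,0,0],"dr":[0,0,0]},{"delta_pos":[0,0,0],"dr":[0,0,0]},{"delta_pos":[0,0,0],"dr":[0,0,0]},{"delta_pos":[0,0,0],"dr":[0,0,0]},{"delta_pos":[0,0,0],"dr":[0,0,0]},{"delta_pos":[0,0,0],"dr":[0,0,0]}]' 1 15
```

```text
t: 18.25
eef_pos: [0.6386, 0.0193, 0.0298]
ee_rot: [3.141, 0.0, 0.001]
force: [-0.1, -0.2, 0.7]
width: 0.0877
gripper_force: 0.0
t: 19.05
eef_pos: [0.6392, 0.0194, 0.0304]
ee_rot: [-3.142, -0.001, 0.001]
force: [-1.6, 0.6, 5.9]
width: 0.0591
gripper_force: 15.0
```

```bash
python3 -m handwheel '[{"delta_pos":[0,0,0.4],"dr":[0,0,0]},{"delta_pos":[0,0,0.8],"dr":[0,0,0]},{"delta_pos":[0,0,1],"dr":[0,0,0]},{"delta_pos":[0,0,1],"dr":[0,0,0]},{"delta_pos":[0,0,1],"dr":[0,0,0]},{"delta_pos":[0,0,1],"dr":[0,0,0]},{"delta_pos":[-0.3,0,0.8],"dr":[0,0,0]},{"delta_pos":[-0.7,-0.2,0],"dr":[0,0,0]},{"delta_pos":[-0.7,-0.2,0],"dr":[0,0,0]},{"delta_pos":[-0.7,-0.2,0],"dr":[0,0,0]}]'
python3 -m handwheel '[{"delta_pos":[-0.7,-0.2,0],"dr":[0,0,0]},{"delta_pos":[-0.7,-0.2,0],"dr":[0,0,0]},{"delta_pos":[-0.7,-0.2,0],"dr":[0,0,0]},{"delta_pos":[-0.7,0,0],"dr":[0,0,0]},{"delta_pos":[-0.7,0,0],"dr":[0,0,0]},{"delta_pos":[-0.4,0,0],"dr":[0,0,0]},{"delta_pos":[-0.16,0,0],"dr":[0,0,0]},{"delta_pos":[0,0,-0.5],"dr":[0,0,0]},{"delta_pos":[0,0,-0.5],"dr":[0,0,0]},{"delta_pos":[0,0,0],"dr":[0,0,0]}]'
python3 -m handwheel '[{"delta_pos":[0,0,-0.3],"dr":[0,0,0]},{"delta_pos":[0,0,-0.2],"dr":[0,0,0]},{"delta_pos":[0,0,0],"dr":[0,0,0]},{"delta_pos":[0,0,0],"dr":[0,0,0]}]'
python3 - <<'E'
from h import *
f=grab_frame("side");cv2.imwrite("pics/s6.png",cv2.resize(f[110:230,150:250],None,fx=4.9,fy=4.9)[:,:,::-1])
E
```

```text
t: 20.05
eef_pos: [0.5657, 0.0011, 0.2102]
ee_rot: [-3.141, 0.0, 0.001]
force: [-0.2, -0.3, -1.8]
width: 0.0593
gripper_force: 15.0
t: 21.05
eef_pos: [0.4444, -0.0168, 0.1784]
ee_rot: [3.141, 0.003, 0.001]
force: [-0.3, 0.5, -2.2]
width: 0.0596
gripper_force: 15.0
t: 21.45
eef_pos: [0.4453, -0.0167, 0.165]
ee_rot: [3.141, 0.0, 0.001]
force: [0.9, 1.0, -0.7]
width: 0.0592
gripper_force: 15.0
```

View pics/s6.png

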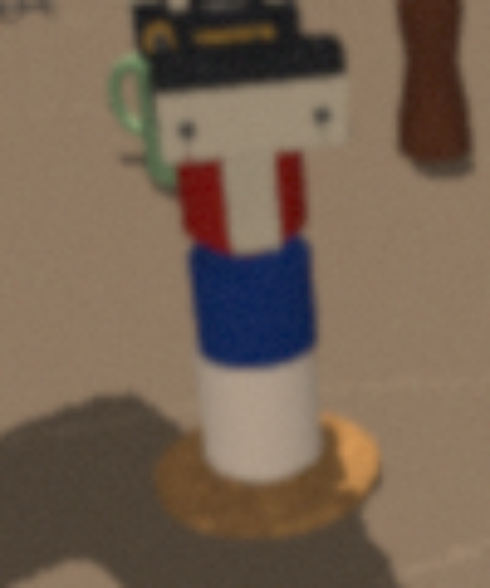

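Red's centre is at about column 243, and the tower axis extrapolates to about 246, so it's about 2 mm toward −x. I'll correct, lower and release.

```bash
python3 -m handwheel '[{"delta_pos":[0.07,0,0],"dr":[0,0,0]},{"delta_pos":[0,0,-0.15],"dr":[0,0,0]},{"delta_pos":[0,0,-0.15],"dr":[0,0,0]},{"delta_pos":[0,0,-0.12],"dr":[0,0,0]},{"delta_pos":[0,0,-0.06],"dr":[0,0,0]},{"delta_pos":[0,0,0],"dr":[0,0,0]},{"delta_pos":[0,0,0],"dr":[0,0,0]}]'
```

```text
t: 22.2
eef_pos: [0.4472, -0.0166, 0.1504]
ee_rot: [3.142, 0.0, 0.001]
force: [-0.6, 0.4, -0.7]
width: 0.0592
gripper_force: 15.0
```

```bash
python3 -m handwheel '[{"delta_pos":[0,0,-0.03],"dr":[0,0,0]},{"delta_pos":[0,0,0],"dr":[0,0,0]}]'
python3 -m handwheel '[{"delta_pos":[0,0,0],"dr":[0,0,0]},{"delta_pos":[0,0,0],"dr":[0,0,0]},{"delta_pos":[0,0,0],"dr":[0,0,0]},{"delta_pos":[0,0,0],"dr":[0,0,0]},{"delta_pos":[0,0,0],"dr":[0,0,0]},{"delta_pos":[0,0,0],"dr":[0,0,0]},{"delta_pos":[0,0,0],"dr":[0,0,0]}]' -1
python3 -m handwheel '[{"delta_pos":[0,0,0.4],"dr":[0,0,0]},{"delta_pos":[0,0,0.8],"dr":[0,0,0]},{"delta_pos":[0,0,0.9],"dr":[0,0,0]},{"delta_pos":[0,0,0.9],"dr":[0,0,0]},{"delta_pos":[0.4,-0.4,0],"dr":[0,0,0]},{"delta_pos":[0.6,-0.6,0],"dr":[0,0,0]},{"delta_pos":[0.6,-0.6,0],"dr":[0,0,0]},{"delta_pos":[0.6,-0.6,0],"dr":[0,0,0]},{"delta_pos":[0.6,-0.6,0],"dr":[0,0,0]},{"delta_pos":[0.6,-0.6,0],"dr":[0,0,0]}]'
python3 -m handwheel '[{"delta_pos":[0.6,-0.6,0],"dr":[0,0,0]},{"delta_pos":[0.6,-0.6,0],"dr":[0,0,0]},{"delta_pos":[0.6,-0.6,0],"dr":[0,0,0]},{"delta_pos":[0.6,-0.6,0],"dr":[0,0,0]},{"delta_pos":[0,-0.2,0],"dr":[0,0,0]},{"delta_pos":[0,0,0],"dr":[0,0,0]},{"delta_pos":[0,0,0],"dr":[0,0,0]}]'
python3 - <<'E'
from h import *
f=grab_frame("side");cv2.imwrite("pics/s7.png",cv2.resize(f[130:260,170:340],None,fx=4.5,fy=4.5)[:,:,::-1])
print(proj("side",[.445,-.017,.166]),proj("side",[.621,-.197,.044]),proj("side",[.621,-.197,.018]))
E
```

```text
t: 22.4
eef_pos: [0.4477, -0.0166, 0.1503]
ee_rot: [3.142, -0.001, 0.001]
force: [-2.2, -0.0, 6.5]
width: 0.0591
gripper_force: 15.0
t: 23.1
eef_pos: [0.4472, -0.0166, 0.1495]
ee_rot: [3.142, 0.0, 0.001]
force: [0.9, 0.1, -0.3]
width: 0.0879
gripper_force: 0.0
t: 24.1
eef_pos: [0.5499, -0.1195, 0.2394]
ee_rot: [-3.142, 0.0, 0.001]
force: [0.1, 0.0, -0.1]
width: 0.0873
gripper_force: 0.0
t: 24.8
eef_pos: [0.6207, -0.1964, 0.2394]
ee_rot: [-3.141, 0.001, 0.0]
force: [-0.2, 0.6, -0.4]
width: 0.0877
gripper_force: 0.0
(np.float64(198.77279278549793), np.float64(145.4964775071907)) (np.float64(295.63004919111586), np.float64(219.32337959088915)) (np.float64(295.1434904140542), np.float64(229.0642885421))
```

View pics/s7.png

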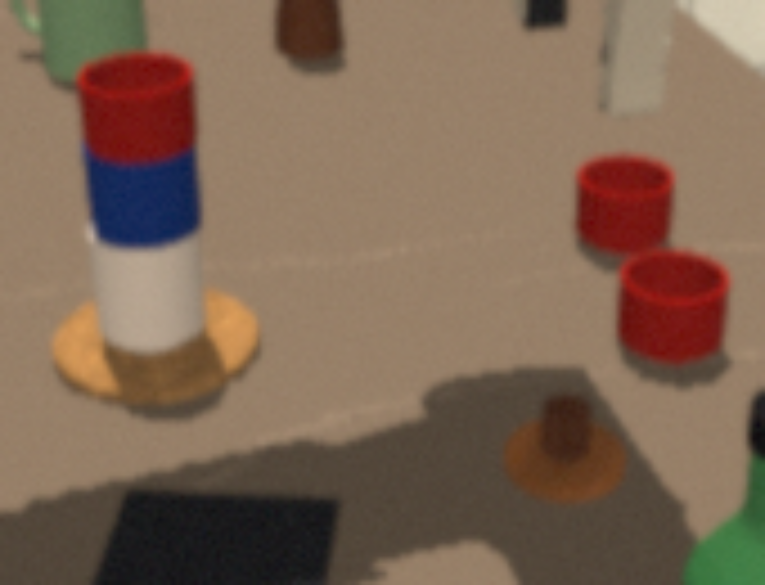

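The red pot is seated (rim column 199.8, giving x≈0.447). The knob is at column 295.6, exactly as predicted for (0.621,−0.197). I'll descend to the knob.

```bash
python3 -m handwheel '[{"delta_pos":[0,0,-0.6],"dr":[0,0,0]},{"delta_pos":[0,0,-0.9],"dr":[0,0,0]},{"delta_pos":[0,0,-0.9],"dr":[0,0,0]},{"delta_pos":[0,0,-0.9],"dr":[0,0,0]},{"delta_pos":[0,0,-0.9],"dr":[0,0,0]},{"delta_pos":[0,0,-0.9],"dr":[0,0,0]},{"delta_pos":[0,0,-0.8],"dr":[0,0,0]},{"delta_pos":[0,0,-0.5],"dr":[0,0,0]},{"delta_pos":[0,0,-0.2],"dr":[0,0,0]},{"delta_pos":[0,0,0],"dr":[0,0,0]}]'
python3 -m handwheel '[{"delta_pos":[0,0,0],"dr":[0,0,0]},{"delta_pos":[0,0,0],"dr":[0,0,0]}]'
```

```text
t: 25.85
eef_pos: [0.6211, -0.1964, 0.0415]
ee_rot: [3.142, 0.001, 0.001]
force: [1.0, 0.4, 0.2]
width: 0.0878
gripper_force: 0.0
t: 26.05
eef_pos: [0.622, -0.1967, 0.043]
ee_rot: [3.141, -0.002, 0.001]
force: [-0.7, -0.0, 0.3]
width: 0.0873
gripper_force: 0.0
```

```bash
python3 -m handwheel '[{"delta_pos":[0,0,0],"dr":[0,0,0]},{"delta_pos":[0,0,0],"dr":[0,0,0]},{"delta_pos":[0,0,0],"dr":[0,0,0]},{"delta_pos":[0,0,0],"dr":[0,0,0]},{"delta_pos":[0,0,0],"dr":[0,0,0]},{"delta_pos":[0,0,0],"dr":[0,0,0]},{"delta_pos":[0,0,0],"dr":[0,0,0]},{"delta_pos":[0,0,0],"dr":[0,0,0]},{"delta_pos":[0,0,0],"dr":[0,0,0]},{"delta_pos":[0,0,0],"dr":[0,0,0]}]' 1 12
python3 -m handwheel '[{"delta_pos":[0,0,0],"dr":[0,0,0]},{"delta_pos":[0,0,0],"dr":[0,0,0]},{"delta_pos":[0,0,0],"dr":[0,0,0]},{"delta_pos":[0,0,0],"dr":[0,0,0]}]'
```

```text
t: 27.05
eef_pos: [0.6212, -0.1966, 0.0416]
ee_rot: [3.142, -0.0, 0.001]
force: [0.2, -1.3, 0.4]
width: 0.0239
gripper_force: 12.0
t: 27.45
eef_pos: [0.6212, -0.1966, 0.0415]
ee_rot: [-3.142, 0.0, 0.001]
force: [0.1, -0.3, -1.2]
width: 0.0238
gripper_force: 12.0
```

```bash
python3 -m handwheel '[{"delta_pos":[0,0,0.4],"dr":[0,0,0]},{"delta_pos":[0,0,0.8],"dr":[0,0,0]},{"delta_pos":[0,0,1],"dr":[0,0,0]},{"delta_pos":[0,0,1],"dr":[0,0,0]},{"delta_pos":[0,0,1],"dr":[0,0,0]},{"delta_pos":[0,0,1],"dr":[0,0,0]},{"delta_pos":[0,0,1],"dr":[0,0,0]},{"delta_pos":[0,0,0.8],"dr":[0,0,0]},{"delta_pos":[-0.3,0.3,0],"dr":[0,0,0]},{"delta_pos":[-0.6,0.6,0],"dr":[0,0,0]}]'
python3 -m handwheel '[{"delta_pos":[-0.6,0.6,0],"dr":[0,0,0]},{"delta_pos":[-0.6,0.6,0],"dr":[0,0,0]},{"delta_pos":[-0.6,0.6,0],"dr":[0,0,0]},{"delta_pos":[-0.6,0.6,0],"dr":[0,0,0]},{"delta_pos":[-0.6,0.6,0],"dr":[0,0,0]},{"delta_pos":[-0.6,0.6,0],"dr":[0,0,0]},{"delta_pos":[-0.6,0.6,0],"dr":[0,0,0]},{"delta_pos":[-0.4,0.5,0],"dr":[0,0,0]},{"delta_pos":[-0.2,0.3,0],"dr":[0,0,0]},{"delta_pos":[-0.1,0.1,0],"dr":[0,0,0]}]'
python3 -m handwheel '[{"delta_pos":[0,0,0],"dr":[0,0,0]},{"delta_pos":[0,0,-0.4],"dr":[0,0,0]},{"delta_pos":[0,0,-0.5],"dr":[0,0,0]},{"delta_pos":[0,0,-0.35],"dr":[0,0,0]},{"delta_pos":[0,0,0],"dr":[0,0,0]},{"delta_pos":[0,0,0],"dr":[0,0,0]}]'
python3 - <<'E'
from h import *
f=grab_frame("side");cv2.imwrite("pics/s8.png",cv2.resize(f[90:220,150:250],None,fx=4.6,fy=4.6)[:,:,::-1])
E
```

```text
t: 28.45
eef_pos: [0.5944, -0.1699, 0.2524]
ee_rot: [3.142, -0.002, -0.001]
force: [0.0, 0.6, -1.3]
width: 0.0235
gripper_force: 12.0
t: 29.45
eef_pos: [0.4467, -0.016, 0.252]
ee_rot: [-3.141, -0.001, 0.002]
force: [0.1, 0.1, -0.1]
width: 0.0233
gripper_force: 12.0
t: 30.05
eef_pos: [0.4474, -0.017, 0.2137]
ee_rot: [3.141, 0.001, 0.0]
force: [0.8, 0.4, 0.1]
width: 0.0238
gripper_force: 12.0
```

View pics/s8.png

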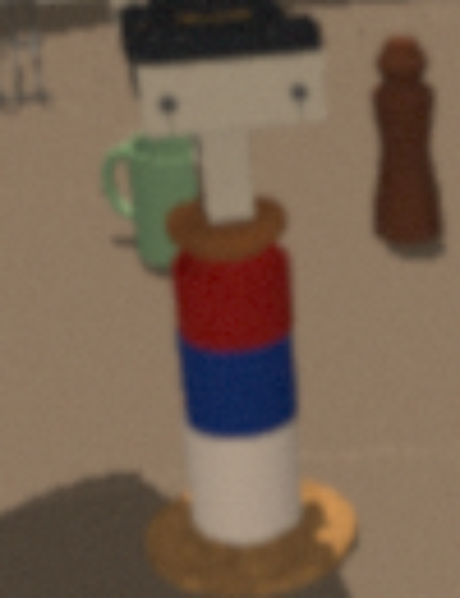

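The lid's centre is at about column 226 and the tower axis extrapolates to about 229, so I nudge +1.5 mm in x, lower and release.

```bash
python3 -m handwheel '[{"delta_pos":[0.05,0,0],"dr":[0,0,0]},{"delta_pos":[0,0,-0.15],"dr":[0,0,0]},{"delta_pos":[0,0,-0.15],"dr":[0,0,0]},{"delta_pos":[0,0,-0.1],"dr":[0,0,0]},{"delta_pos":[0,0,-0.06],"dr":[0,0,0]},{"delta_pos":[0,0,0],"dr":[0,0,0]},{"delta_pos":[0,0,0],"dr":[0,0,0]}]'
```

```text
t: 30.8
eef_pos: [0.4488, -0.0166, 0.2003]
ee_rot: [3.142, 0.0, 0.001]
force: [1.0, -0.4, -1.0]
width: 0.0232
gripper_force: 12.0
```

```bash
python3 -m handwheel '[{"delta_pos":[0,0,-0.03],"dr":[0,0,0]},{"delta_pos":[0,0,0],"dr":[0,0,0]}]'
python3 -m handwheel '[{"delta_pos":[0,0,0],"dr":[0,0,0]},{"delta_pos":[0,0,0],"dr":[0,0,0]},{"delta_pos":[0,0,0],"dr":[0,0,0]},{"delta_pos":[0,0,0],"dr":[0,0,0]},{"delta_pos":[0,0,0],"dr":[0,0,0]},{"delta_pos":[0,0,0],"dr":[0,0,0]},{"delta_pos":[0,0,0],"dr":[0,0,0]},{"delta_pos":[0,0,0],"dr":[0,0,0]},{"delta_pos":[0,0,0],"dr":[0,0,0]}]' -1
python3 -m handwheel '[{"delta_pos":[0,0,0.3],"dr":[0,0,0]},{"delta_pos":[0,0,0.5],"dr":[0,0,0]},{"delta_pos":[0,0,0.7],"dr":[0,0,0]},{"delta_pos":[0,0,0.7],"dr":[0,0,0]},{"delta_pos":[0,0,0.7],"dr":[0,0,0]},{"delta_pos":[0,0,0.3],"dr":[0,0,0]},{"delta_pos":[0,0,0],"dr":[0,0,0]},{"delta_pos":[0,0,0],"dr":[0,0,0]}]'
python3 - <<'E'
from h import *
f=grab_frame("side");cv2.imwrite("pics/s9.png",cv2.resize(f[90:220,150:250],None,fx=4.6,fy=4.6)[:,:,::-1])
E
```

```text
t: 31.0
eef_pos: [0.4489, -0.0166, 0.1995]
ee_rot: [-3.142, -0.0, 0.001]
force: [-0.6, 0.9, 0.9]
width: 0.0237
gripper_force: 12.0
t: 31.9
eef_pos: [0.4487, -0.0166, 0.1994]
ee_rot: [3.142, 0.0, 0.001]
force: [0.4, -1.3, -0.1]
width: 0.0863
gripper_force: 0.0
t: 32.7
eef_pos: [0.4483, -0.0166, 0.2947]
ee_rot: [-3.141, 0.001, 0.001]
force: [-0.6, 0.8, -0.5]
width: 0.0878
gripper_force: 0.0
```

View pics/s9.png

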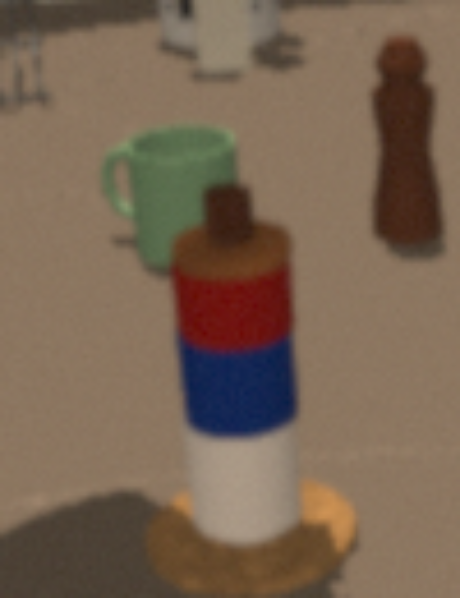

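The tower is complete: the lid (columns 174 to 290) sits flush on red (174 to 291), everything is upright, and the gripper is clear. I'm handing in.

```bash
python3 -c "from station import job_done;print(job_done())"
```

```text
the job is handed in; nothing more can be done
None
```

The tower (white, blue, red, lid) is built on the cork mat and released, and I handed it in at about 33 s; the last side picture shows it upright and seated with the mug and mill in place, the oil bottle was out of that frame, and no verdict came back.

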